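Fit an idler roller onto the belt grinder's shaft until it clicks

TASK

Take the front roller, the one at the low end of the sloped feed lane, so that the two behind it roll down to the stop, and slide it onto the sloping shaft of the belt-grinder arm. Push it past the sprung ball until it clicks and sits fully home against the shoulder, with the ball sprung back out in front of it, then let go. Leave the other things on the bench where they are.

Things in the scene. Friction and masses are not known exactly. Their poses are not given: they have to be found in the camera images.
- roller_front: The roller to fit: plain aluminium spool, first of three lying crosswise in the lane, against the stop. 80 mm long, 0.18 to 0.35 kg. End flanges 64 mm across, 14 mm wide; between them a waist 34 mm across, 52 mm long: grip here. Through bore 24 mm; either end may go first. Origin at its centre, y axis along the bore. Flanges of neighbours touch, leaving 30 mm between their waists.
- roller_next: Plain aluminium flanged idler roller like the front one, 80 mm long; origin at its centre, its y axis along the bore. Lies second in the lane; rolls forward by itself when the front one is lifted out.
- roller_last: Plain aluminium flanged idler roller like the front one, 80 mm long; origin at its centre, its y axis along the bore. Lies third in the lane.
- lane: Fixed grey sloped feed lane on legs, 290 x 92 mm, falling 8 degrees to its -x (to the robot). Origin on the bench under the front roller's centre; z up, y along the rollers' bores. Two rails carry the flanges; the 46 mm between them is open. Side guides rise 18 mm above the rails; two stop lips rise 40 mm before the front flanges, 46 mm apart, room for a finger before the waist. Open above.
- lane_front (a point): Centre of a roller resting against the stop: 100 mm above the bench, over the lane's origin. Axes as the lane's.
- lane_second (a point): Centre of a roller lying second in the lane, 64.5 mm up the slope from the front place.
- grinder_arm: Fixed arm of a belt grinder that carries the shaft: green base 150 x 90 mm with a dark motor on it, 80 mm high. Origin on the bench under the middle of the shaft's shoulder; x level, the way the shaft points (sideways, to the robot's left, turned up to 0.35 rad either way); z up. The base reaches from 120 mm behind to 30 mm before the origin.
- shaft: Steel shaft on the arm, 22 mm across, 118 mm long, rising 28 degrees from level to its free end; the last 16 mm taper to 9 mm. Origin: middle of the 48 mm shoulder disc's face, 100 mm above the bench. z axis along the shaft to the free end, y level, -x square to it and upwards. A roller home has its centre at z = 40 mm. A grip from above, square to the shaft, is tilted 28 degrees.
- ball (a joint): Sprung detent ball (20 mm, dark steel) in the shaft's upper side, 89.7 mm from the shoulder. Value: how far it is pressed in (m); 0 = out, 5 mm proud; 0.0055 = its stop. Spring 7 N at 0, 1.5 N more per mm: a roller needs about 7 to 15 N along the shaft to pass, more than its weight. It stays pressed under the roller and springs out beyond its outer end once the roller is home.
- ball_top (a point): Outermost point of the detent ball.
- wrench: Bystander: steel spanner 180 mm long lying flat between lane and arm. Origin under its middle.
- hammer: Bystander: hammer 260 mm long lying to the left of the lane. Origin on the bench under its middle.
- screwdriver: Bystander: screwdriver 190 mm long lying beyond the arm. Origin on the bench under its middle.
- jar: Bystander: amber glass jar with dark lid, 64 mm across, 85 mm high. Origin under its middle.
- grind_disc: Bystander: red-brown grinding disc 110 mm across, 20 mm thick, lying flat. Origin under its middle.
- steel_block: Bystander: dark steel block 90 x 50 x 40 mm. Origin under its middle.
Mind the look-alikes: they are no part of the job. Leave any orange look-alike of the grinder_arm alone.

How it is judged (in metres and radians):
On the way, in this order (a step that is already met when the one before it is completed fails the run):
1. the front roller has been lifted out of the lane (distance between roller_front and lane_front above 0.1 m), for 0.2 s.
2. the roller is threaded on the shaft's free end, not yet home (z of roller_front in the frame of shaft between 0.05 and 0.145 m and angle between the y axis of roller_front and the z axis of shaft, either way round below 0.08 rad and x of roller_front in the frame of shaft between -0.006 and 0.006 m and y of roller_front in the frame of shaft between -0.006 and 0.006 m), for 0.1 s.
At the end, for the whole second after the job is handed in: Front roller on the shaft, its centre 40 mm from the shoulder (within 3.5 mm), centred and square on it (5 mm, 0.08 rad), at rest; the ball out again (pressed in less than 1.5 mm); the other two rollers in the lane's first and second places (within 10 mm) (z of roller_front in the frame of shaft between 0.0365 and 0.0435 m and angle between the y axis of roller_front and the z axis of shaft, either way round below 0.08 rad and x of roller_front in the frame of shaft between -0.005 and 0.005 m and y of roller_front in the frame of shaft between -0.005 and 0.005 m and value of joint ball below 0.0015 m and linear speed of roller_front below 0.02 m/s and distance between roller_next and lane_front below 0.01 m and distance between roller_last and lane_second below 0.01 m); the robot touches nothing.
It fails at once if another thing on the bench is moved more than 30 mm (distance of any of wrench, hammer, screwdriver, jar, grind_disc, steel_block from where it was at the start of the episode above 0.03 m).
It also fails if it takes over 40 s, if anything falls off the work surface, if the arm or the gripper's body presses on something with over 40 N, if the wrist force passes 120 N, or if a joint passes its speed limit or range.

ROBOT

A 7-joint arm with a two-finger parallel gripper is mounted at the origin on the work surface. World frame = base frame: x ahead of the robot, y to its left, z up, the work surface at z = 0. Lengths are in mm, angles in rad, forces in N, time in s.
With the tool pointing down it reaches from about 400 to 875 mm from the base axis. Payload 6.5 kg.
Tool frame: the origin (TCP) lies on the centre line of the jaws, within the pads' length; the fingertips stand 17 mm ahead of it and the grasp point (between the pads) lies 2 mm behind it; z points along the fingers, y is the line along which they close (so a half turn about z gives the same grasp; the last joint's range is limited). The gripper opens to 85 mm and grips with 20 to 120 N. Pads are 22 mm wide; open, the fingers measure 114 mm over their backs; the gripper's body (76 mm by 85 mm) begins 54 mm behind the grasp point. The pads swing forward as they close: fully open they stand 13 mm farther back than shut.
Start: joints at [1.056, 0.536, -0.004, 1.538, 0.003, 1.067, -0.071], TCP at [282.02, -585.623, 248.29] pointing down, gripper open.
Joint ranges: [-2.7, 2.7], [-0.37, 2.16], [-1.27, 1.26], [0.24, 2.4], [-1.31, 4.45], [0.19, 1.91], [-2.76, 2.76]. Speed limits (rad/s): [2.39, 2.39, 3.14, 3.14, 3.14, 3.14, 3.14].

INTERFACE

Orientations are given as a unit quaternion [w, x, y, z].
In Python, from rig import observe, grab_frame, camera_info, job_done gives the robot as it stands. The module is installed in compiled form; this text tells all that it offers.
- The arm moves only by the tool step_arm, never from a script. Its argument "series" is a list that holds one entry, the list of rows, each a list of 5 numbers: the finger opening in m, from 0 to 0.0854, then the shift along the tool's x, y, z in m, then the turn about the tool's z in degrees. A call has 1 to 12 rows; each row shifts and turns the commanded pose from where the row before left it, along the tool's axes as they then stand; what a row does not reach is not made up. A row lasts 1/12 s, in which the tool goes at most 41.7 mm and 7.16 degrees, less where a joint would pass 70% of its speed; a pose out of reach is approached as far as the arm can. A call is refused whole if a number of a shift passes 0.0417 or a number of a turn 7.16, either way. A call with a gripper value outside its range is refused whole. The fingers move at their own pace and stop on an object; "grip_force" is the grip in N (left out, the last holds). Time passes only in rows, so rows that do not move let the fingers close. It gives the time, the measured TCP pose, the force, the opening and the grip force at its end, in the units of the state.
- observe(): the state, without advancing time (a new reading comes with each control period).
- grab_frame(name): name is "scene" or "top" or "wrist"; returns the picture (384x512x3 uint8, red, green, blue); there is no depth.
- camera_info(name): a dict with "K" (3x3 intrinsics, pixels), "k1" (the pictures are not rectified: a ray, as slopes to the right and down, at radius r is drawn at 1 + k1 r^2 times it, then the intrinsics apply), "rvec" (rotation vector, rad) and "tvec" (3), from world to camera coordinates, as OpenCV has them; the wrist camera has in their place "mount" (4x4, takes a point from camera to tool coordinates, whose origin is the TCP and whose axes are the flange's). Camera axes: x right, y down, z forward; pixel columns grow to the right and rows downward; lengths in mm; the calibration is good to about 2 mm. A picture is of the moment at which its call begins: read the wrist's pose just before it. camera_info takes no time and is no camera call.
- job_done(): hands the job in; it is judged then, once.
The state is a dict: "time_s": time; "joint_pos": joint angles; "qd": joint speeds; "effort": joint torques, N m; "tcp_pos": TCP position; "tcp_rot": TCP orientation; "force": force on the tool from outside, world axes, zero at the start; "wrist_torque": the same for the moment, N m; "gripper_width": opening from 0.0 (shut) to 1.0 (fully open); "grip_force": force on a finger pad.
Only numpy, scipy, OpenCV 4.12 (cv2) and the standard library are available. Lean on these libraries where they do the work, as an engineer would, in place of code of your own. Each camera call takes 0.05 s, during which the arm holds its last target. There are 200 camera calls.

## Working session

There is one attempt and no reset: what is moved stays moved. The work goes in short steps, Python scripts to look and compute and a tool call to move; the robot and the scene stay as the last step left them, time stands still between calls to the robot, and variables do not carry over. Pictures are saved under pics/ and viewed, at most 10 in all, crops included, and the job is handed in when it is done.

Besides the shell and the picture viewer there is one more tool, called after ">>>" as name([rows], argument=value, ...), one row to a line, values as JSON. step_arm: Moves the arm, as the interface text tells. Its arguments: {"type":"object","properties":{"series":{"type":"array","items":{"type":"array","items":{"type":"array","items":{"type":"number"}}}},"grip_force":{"type":"number"}},"required":["series"]}

```bash
mkdir -p pics
cat > h.py <<'E'
import numpy as np, cv2
from scipy.spatial.transform import Rotation as R
from rig import observe, grab_frame, camera_info, job_done
def save(name,fn):
    im=grab_frame(name); cv2.imwrite('pics/'+fn,im[:,:,::-1]); return im
E
python3 - <<'E'
from h import *
s=observe(); print({k:np.round(v,3).tolist() for k,v in s.items()})
a=save('scene','s0.png'); b=save('top','t0.png')
cv2.imwrite('pics/t0b.png',cv2.resize(b[:,:,::-1],(800,600),interpolation=cv2.INTER_CUBIC))
cv2.imwrite('pics/s0b.png',cv2.resize(a[:,:,::-1],(800,600),interpolation=cv2.INTER_CUBIC))
for c in('scene','top','wrist'): print(c,camera_info(c))
E
```

```text
{'time_s': 0.0, 'joint_pos': [1.056, 0.537, -0.004, 1.539, 0.003, 1.067, -0.071], 'qd': [0.001, 0.0, -0.0, 0.0, -0.0, 0.001, -0.002], 'effort': [-0.0, -58.341, 1.049, -25.911, 0.012, 0.009, -0.0], 'tcp_pos': [281.741, -585.098, 247.409], 'tcp_rot': [-0.001, 0.975, 0.223, -0.0], 'force': [0.386, -0.094, -0.465], 'wrist_torque': [-0.026, 0.01, -0.012], 'grip_force': 0.0, 'gripper_width': 1.005}
scene {'K': array([[351.80210314,   0.        , 263.11854631],
       [  0.        , 351.80210314, 188.68510308],
       [  0.        ,   0.        ,   1.        ]]), 'k1': -0.07432786424652119, 'rvec': array([ 1.98792393,  0.97767176, -0.51757734]), 'tvec': array([-298.91388974,  -71.83087469, 1552.42406175])}
top {'K': array([[382.64724547,   0.        , 256.07797705],
       [  0.        , 382.64724547, 191.36361992],
       [  0.        ,   0.        ,   1.        ]]), 'k1': 0.01693519150473894, 'rvec': array([ 2.12470225, -2.15492634,  0.12335559]), 'tvec': array([  66.55304682,  454.41515423, 1097.91368439])}
wrist {'K': array([[305.8900707 ,   0.        , 250.16574911],
       [  0.        , 305.8900707 , 193.12957661],
       [  0.        ,   0.        ,   1.        ]]), 'k1': -0.06911468123006848, 'mount': array([[ 5.56454208e-04, -9.47314463e-01, -3.20304541e-01,
         8.32540640e+01],
       [ 9.99999319e-01,  1.98551209e-04,  1.15004113e-03,
         4.20699468e-01],
       [-1.02585374e-03, -3.20304963e-01,  9.47313928e-01,
        -1.25495199e+02],
       [ 0.00000000e+00,  0.00000000e+00,  0.00000000e+00,
         1.00000000e+00]])}
```

View pics/t0b.png

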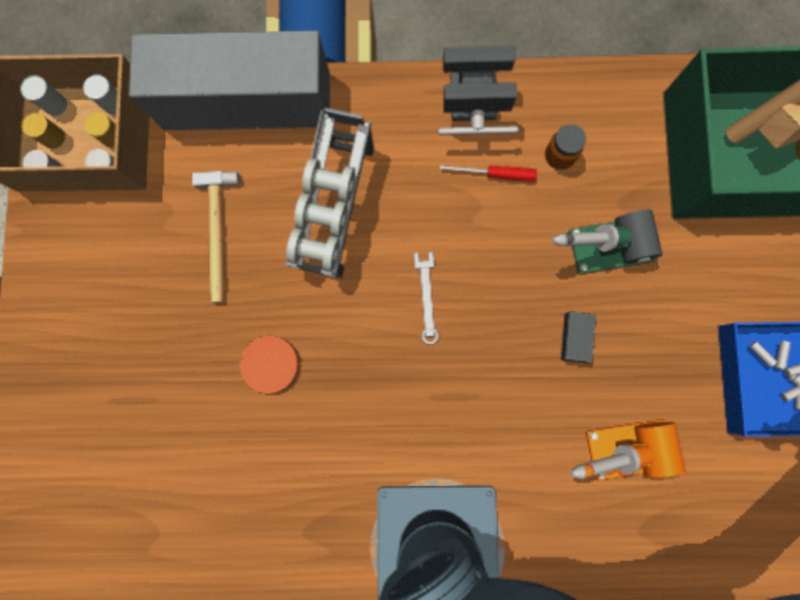

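View pics/s0b.png

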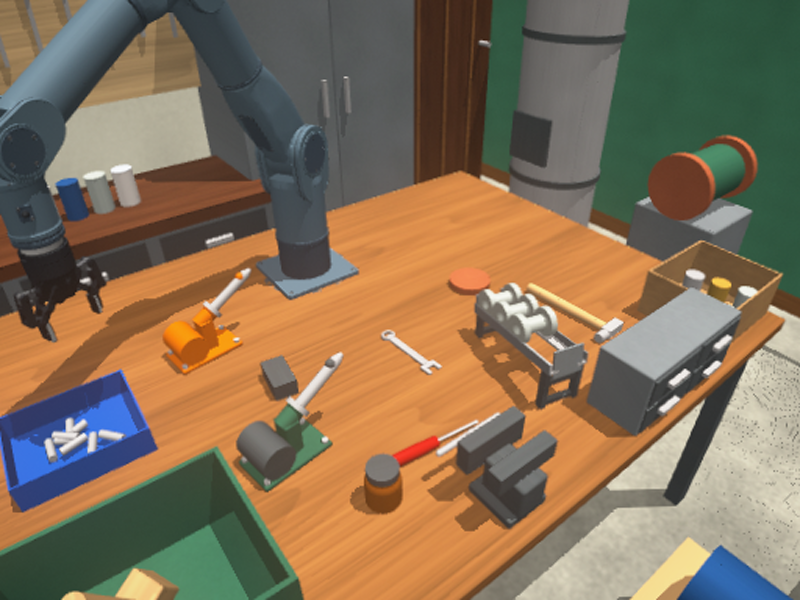

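Top view (800×600 picture): lane with three rollers, the front one at about (313,250), nearest the robot. There are two arm candidates: green with a dark motor at (605,240), and an orange look-alike at (635,455). The green one fits the description. I'll confirm it in an enlarged crop.

Run:
```python
from h import *
t=cv2.imread('pics/t0.png'); s=cv2.imread('pics/s0.png')
def c(im,x,y,w=80,h=60,k=5): return cv2.resize(im[y:y+h,x:x+w],(w*k,h*k),interpolation=cv2.INTER_CUBIC)
# top lane x175-255,y125-185 ; top arm x345-425,y120-180 ; scene lane 295-375,y170-230; scene arm 145-225, y220-280
cv2.imwrite('pics/c1.png',np.vstack([np.hstack([c(t,175,120),c(t,345,120)]),np.hstack([c(s,295,170),c(s,150,220)])]))
```

```text
(no output)
```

View pics/c1.png

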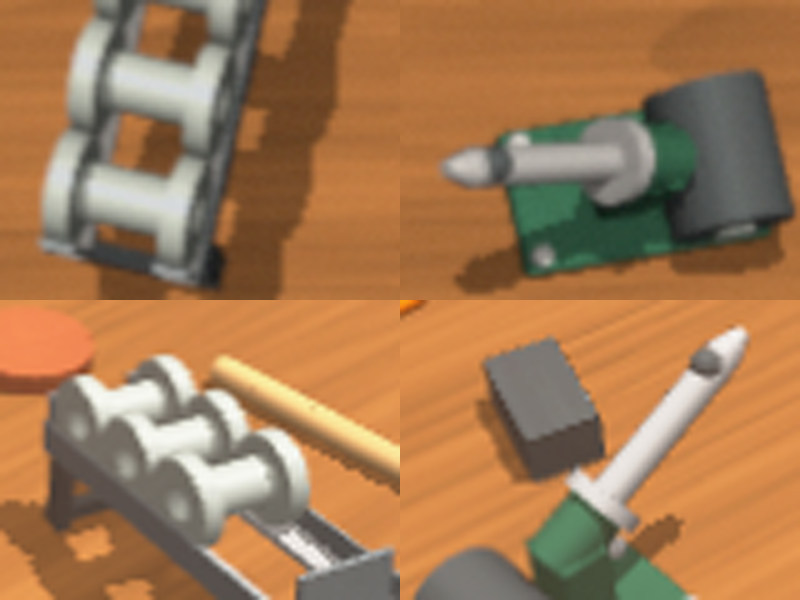

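The crop confirms the target: green base, dark motor, and the dark ball on the shaft's upper side at crop (495,165). The tip is at (443,168), and the front roller is centred near (125,202). Next I'll fit both poses from points in both cameras.

```bash
cat >> h.py <<'E'
from scipy.optimize import least_squares
CI={c:camera_info(c) for c in('scene','top','wrist')}
def wcam(s):
    T=np.eye(4); q=s['tcp_rot']; T[:3,:3]=R.from_quat(np.r_[q[1:],q[0]]).as_matrix(); T[:3,3]=s['tcp_pos']
    return np.linalg.inv(T@CI['wrist']['mount'])
def proj(P,c,T=None):
    P=np.atleast_2d(P); i=CI[c]
    if T is None: X=R.from_rotvec(i['rvec']).apply(P)+i['tvec']
    else: X=P@T[:3,:3].T+T[:3,3]
    r=X[:,:2]/X[:,2:]; r=r*(1+i['k1']*(r**2).sum(1,keepdims=True))
    return r@i['K'][:2,:2].T+i['K'][:2,2]
Rz=lambda a:R.from_euler('z',a).as_matrix()
A=np.radians(28); t=np.linspace(0,2*np.pi,40)
def armpts(p,L):      # L: local (along horiz x, y, z) in the arm frame
    return np.asarray(L)@Rz(p[2]).T+np.r_[p[0],p[1],0]
def sh(x,y,z):        # shaft frame -> arm frame
    ex=np.array([np.sin(A),0,-np.cos(A)]); ez=np.array([np.cos(A),0,np.sin(A)])
    ey=np.cross(ez,ex); x,y,z=np.broadcast_arrays(x,y,z)
    return np.array([0,0,100])+x[...,None]*ex+y[...,None]*ey+z[...,None]*ez
circ=lambda r,z:sh(r*np.cos(t),r*np.sin(t),z)
rc=lambda r,y:np.c_[r*np.cos(t),0*t+y,100+r*np.sin(t)]
E
python3 - <<'E'
from h import *
f=lambda u,v,x0,y0:((u+.5)/5-.5+x0,(v+.5)/5-.5+y0)
ta=lambda u,v:f(u-400,v,345,120); sa=lambda u,v:f(u-400,v-300,150,220)
tl=lambda u,v:f(u,v,175,120); sl=lambda u,v:f(u,v-300,295,170)
print('campos',[(-R.from_rotvec(CI[c]['rvec']).as_matrix().T@CI[c]['tvec']).round() for c in('scene','top')])
LA=[(0,0,118),(-6,0,89.7),(0,0,50)]
LA=np.array([sh(np.float64(a),np.float64(b),np.float64(c)) for a,b,c in LA])
def res(p):
    P=armpts(p,LA); a=proj(P,'top'); b=proj(P,'scene')
    return np.r_[a[0]-ta(443,168),a[1]-ta(497,165),(a[2]-ta(560,163))[1],b[0]-sa(743,330),b[1]-sa(706,360)]
best=min((least_squares(res,[500,-300,y],x_scale=[100,100,.3]) for y in(1.2,1.6,2)),key=lambda r:r.cost)
pa=best.x; print('arm',pa,best.fun.round(2))
LR=np.array([[0,-33,100],[0,33,100],[0,0,117]])
def resl(p):
    P=armpts(p,LR); a=proj(P,'top')
    return np.r_[a[1]-tl(70,193),a[0]-tl(181,213)]
bl=least_squares(resl,[600,0,0.],x_scale=[100,100,.3]); pl=bl.x; print('lane',pl,bl.fun.round(2))
np.save('pa.npy',pa);np.save('pl.npy',pl)
t_=cv2.imread('pics/t0.png'); s_=cv2.imread('pics/s0.png')
def crop(im,c,x,y,w=80,h=60,k=5):
    o=cv2.resize(im[y:y+h,x:x+w],(w*k,h*k),interpolation=cv2.INTER_CUBIC)
    cs=[armpts(pa,circ(24,0)),armpts(pa,circ(11,102)),armpts(pa,circ(11,2)),armpts(pa,circ(4.5,118))]+[armpts(pl,rc(32,y_)) for y_ in(-40,-26,26,40)]+[armpts(pl,rc(12,40)),armpts(pl,rc(12,-40))]
    for P in cs:
        q=(proj(P,c)-[x,y]+.5)*k-.5
        cv2.polylines(o,[np.round(q*8).astype(np.int32)],True,(0,0,255),1,cv2.LINE_AA,3)
    return o
cv2.imwrite('pics/c2.png',np.vstack([np.hstack([crop(t_,'top',175,120),crop(t_,'top',345,120)]),np.hstack([crop(s_,'scene',295,170),crop(s_,'scene',150,220)])]))
E
```

```text
campos [array([1231., -572.,  813.]), array([ 300.,   36., 1151.])]
arm [ 551.05657742 -303.86972759    1.71885725] [ 0.06  0.14 -1.1  -0.25  0.31 -0.47  0.2  -0.34  0.89]
lane [ 5.36906604e+02  2.16242387e+02 -1.98755091e-01] [-0.35 -0.08  0.35  0.07]
```

View pics/c2.png

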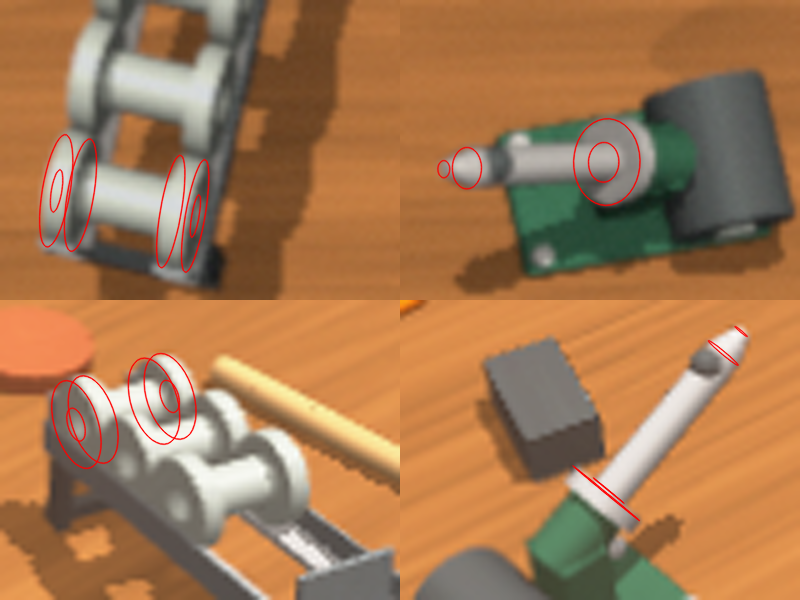

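Both fits are good. The overlay matches the rollers and shaft within about 1–2 px, and the heights are consistent. The green arm's shoulder is at (551,-304) with yaw 1.72. The lane origin is at (537,216) with yaw -0.20.

The moves can't tilt the tool. My plan is to grip lightly, press the roller down on the shaft from above so it pivots parallel to the shaft, then back out, drop in line and slide it on. First I'll move over the shaft for a wrist view.

>>> step_arm([
  [[0.0854,0.037,-0.0187,0,0],[0.0854,0.037,-0.0187,0,0],[0.0854,0.037,-0.0187,0,0],[0.0854,0.037,-0.0187,0,0],[0.0854,0.037,-0.0187,0,0],[0.0854,0.037,-0.0187,0,0],[0.0854,0.037,-0.0187,0,0],[0.0854,0.037,-0.0187,0,0],[0.0854,0.037,-0.0187,0,0],[0.0854,0.037,-0.0187,0,0]],
])

```text
time_s: 0.93
tcp_pos: [534.9, -254.7, 248.0]
tcp_rot: [-0.0, 0.975, 0.222, -0.0]
force: [1.1, -0.8, -1.1]
gripper_width: 1.004
grip_force: 0.0
```

>>> step_arm([
  [[0.0854,0,0,0,-6.6],[0.0854,0,0,0,-6.6],[0.0854,0,0,0,-6.6],[0.0854,0,0,0,-6.6],[0.0854,0,0,0,-6.6],[0.0854,0,0,0,-6.6],[0.0854,0,0,0,-6.6],[0.0854,0,0,0,-6.6],[0.0854,0,0,0,0],[0.0854,0,0,0,0]],
])

```text
time_s: 1.77
tcp_pos: [534.0, -256.6, 247.9]
tcp_rot: [-0.0, 0.775, 0.631, -0.0]
force: [0.2, 1.1, -0.0]
gripper_width: 0.997
grip_force: 0.0
```

```bash
cat >> h.py <<'E'
def snap(n):
    s=observe(); im=save('wrist',n+'.png'); np.savez(n+'.npz',p=s['tcp_pos'],q=s['tcp_rot']); 
    x=R.from_quat(np.r_[s['tcp_rot'][1:],s['tcp_rot'][0]]).as_matrix()
    print(s['time_s'],np.round(s['tcp_pos'],1),'yaw',np.arctan2(x[1,0],x[0,0]).round(4),'F',np.round(s['force'],1),'w',round(s['gripper_width'],3),'gf',s['grip_force'],'zaxis',x[:,2].round(3)); return s
def go(xy,z,s=None):   # world target -> tool shift totals, mm
    s=s or observe(); x=R.from_quat(np.r_[s['tcp_rot'][1:],s['tcp_rot'][0]]).as_matrix()
    print('shift mm',(x.T@(np.r_[xy,z]-s['tcp_pos'])).round(1))
E
python3 - <<'E'
from h import *
s=snap('w1'); pl=np.load('pl.npy'); go(pl[:2]+[-0,0],250,s)
E
```

```text
1.7667 [ 534.  -256.6  247.9] yaw 1.3667 F [ 0.2  1.1 -0. ] w 0.997 gf 0.0 zaxis [-0.001  0.001 -1.   ]
shift mm [463.6 -92.9  -1.8]
```

>>> step_arm([
  [[0.0854,0.0386,-0.0077,0,0],[0.0854,0.0386,-0.0077,0,0],[0.0854,0.0386,-0.0077,0,0],[0.0854,0.0386,-0.0077,0,0],[0.0854,0.0386,-0.0077,0,0],[0.0854,0.0386,-0.0077,0,0],[0.0854,0.0386,-0.0077,0,0],[0.0854,0.0386,-0.0077,0,0],[0.0854,0.0386,-0.0077,0,0],[0.0854,0.0386,-0.0077,0,0],[0.0854,0.0386,-0.0077,0,0],[0.0854,0.0386,-0.0077,0,0]],
])

```text
time_s: 2.82
tcp_pos: [535.6, 217.5, 248.3]
tcp_rot: [0.0, 0.775, 0.632, -0.0]
force: [1.0, 0.9, 0.4]
gripper_width: 1.0
grip_force: 0.0
```

>>> step_arm([
  [[0.048,0,0,0,0],[0.048,0,0,0,0],[0.048,0,0,0,0]],
])

```text
time_s: 3.07
tcp_pos: [535.9, 215.0, 248.0]
tcp_rot: [0.0, 0.775, 0.632, -0.0]
force: [-0.9, -0.9, 0.6]
gripper_width: 0.604
grip_force: 0.0
```

Run:
```python
from h import *
s=snap('w2'); pl=np.load('pl.npy'); pa=np.load('pa.npy')
ims=[]
for n,x0,y0 in(('w1',0,0),('w2',0,0)):
    d=np.load(n+'.npz'); T=wcam(dict(tcp_pos=d['p'],tcp_rot=d['q'])); o=cv2.imread(f'pics/{n}.png')
    o=cv2.resize(o,None,fx=1.56,fy=1.56,interpolation=cv2.INTER_CUBIC)
    cs=[armpts(pa,circ(24,0)),armpts(pa,circ(11,102)),armpts(pa,circ(11,2)),armpts(pa,circ(4.5,118))] if n=='w1' else [armpts(pl,rc(32,y_)) for y_ in(-40,-26,26,40)]
    for P in cs: cv2.polylines(o,[np.round(((proj(P,'wrist',T)+.5)*1.56-.5)*8).astype(np.int32)],True,(0,0,255),1,cv2.LINE_AA,3)
    cv2.imwrite(f'pics/{n}b.png',o)
```

```text
3.0667 [535.9 215.  248. ] yaw 1.3687 F [-0.9 -0.9  0.6] w 0.604 gf 0.0 zaxis [-0.    -0.001 -1.   ]
```

View pics/w1b.png

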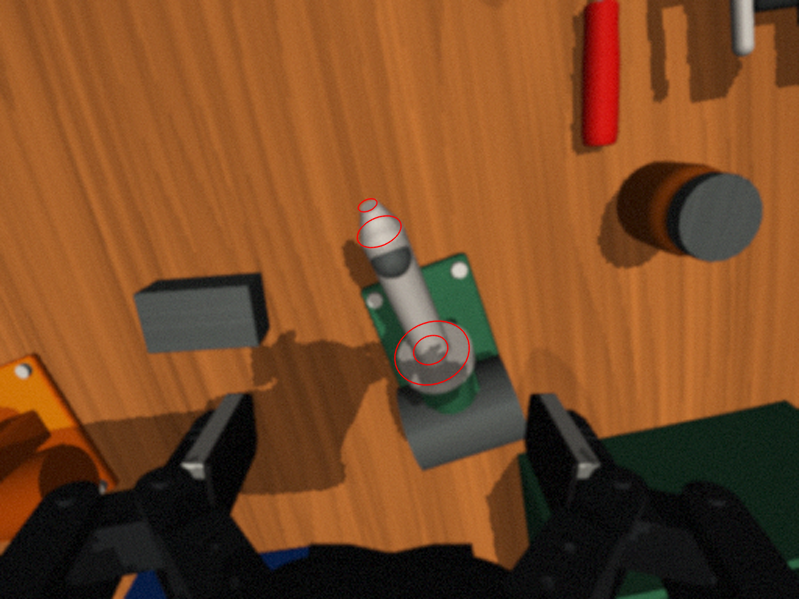

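View pics/w2b.png

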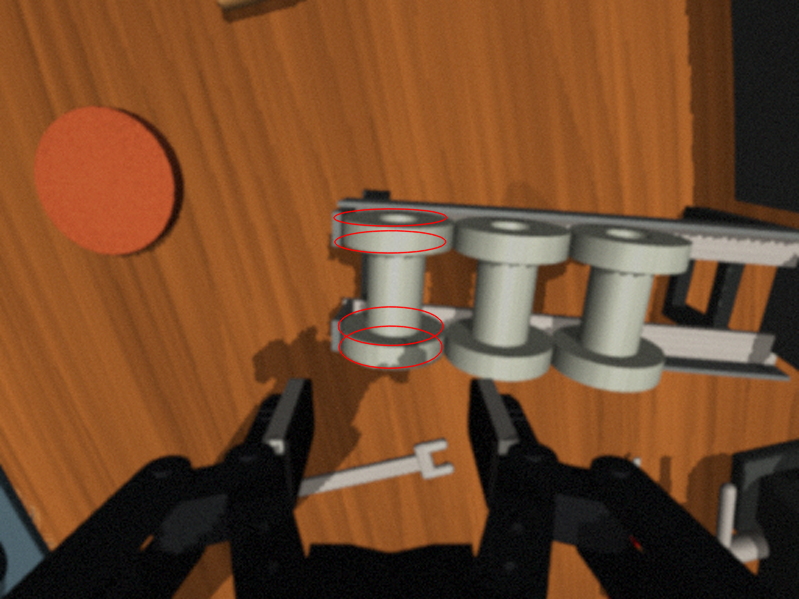

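Wrist view 1: the shaft overlay agrees within about 2 mm, with the tip at (370,207) and the shoulder a few px right and down at (434,357). View 2: the front roller matches, but its far flange is about 6 px to the right, so the lane yaw is off by a few hundredths. I'll refine both numerically from colour masks.

Run:
```python
from h import *
def mask(n,lo):
    im=cv2.imread(f'pics/{n}.png'); h=cv2.cvtColor(cv2.GaussianBlur(im,(3,3),0),cv2.COLOR_BGR2HSV); return h[...,1],h[...,2],im
S,V,im=mask('w1',0)
print('shaft rows'); 
for v in range(128,250,6):
    g=np.where((S[v,215:320]<60)&(V[v,215:320]>90))[0]+215
    if len(g): print(v,g.min(),g.max(),len(g),end=' | ')
S,V,im=mask('w2',0)
print('\nroller rows')
for v in range(128,244,4):
    m=(S[v,205:300]<60)&(V[v,205:300]>110); r=np.flatnonzero(np.diff(np.r_[0,m,0]))+205
    print(v,[(a,b-1) for a,b in zip(r[::2],r[1::2]) if b-a>4],end=' | ')
```

```text
shaft rows
134 232 246 15 | 140 232 253 22 | 146 232 257 26 | 152 232 259 28 | 158 233 258 26 | 164 237 264 8 | 170 262 299 17 | 176 257 298 24 | 182 246 272 27 | 188 238 275 31 | 194 235 277 36 | 200 255 279 25 | 206 258 286 29 | 212 260 298 39 | 218 263 301 39 | 224 255 303 49 | 230 256 303 43 | 236 298 302 5 | 242 263 298 15 | 248 267 289 23 | 
roller rows
128 [] | 132 [(np.int64(228), np.int64(264))] | 136 [(np.int64(277), np.int64(299))] | 140 [(np.int64(245), np.int64(265))] | 144 [(np.int64(224), np.int64(240))] | 148 [(np.int64(223), np.int64(287))] | 152 [(np.int64(223), np.int64(287))] | 156 [(np.int64(223), np.int64(286))] | 160 [(np.int64(231), np.int64(285))] | 164 [(np.int64(241), np.int64(271))] | 168 [(np.int64(239), np.int64(270))] | 172 [(np.int64(239), np.int64(270))] | 176 [(np.int64(238), np.int64(270))] | 180 [(np.int64(238), np.int64(270))] | 184 [(np.int64(238), np.int64(269))] | 188 [(np.int64(238), np.int64(269))] | 192 [(np.int64(238), np.int64(269))] | 196 [(np.int64(227), np.int64(233)), (np.int64(238), np.int64(278))] | 200 [(np.int64(238), np.int64(299))] | 204 [(np.int64(237), np.int64(268)), (np.int64(279), np.int64(291))] | 208 [(np.int64(237), np.int64(267))] | 212 [(np.int64(239), np.int64(266))] | 216 [] | 220 [(np.int64(223), np.int64(239)), (np.int64(272), np.int64(282))] | 224 [(np.int64(223), np.int64(260)), (np.int64(270), np.int64(281)), (np.int64(293), np.int64(299))] | 228 [(np.int64(223), np.int64(259)), (np.int64(273), np.int64(281)), (np.int64(293), np.int64(299))] | 232 [(np.int64(230), np.int64(257)), (np.int64(292), np.int64(299))] | 236 [] | 240 [] |
```

Run:
```python
from h import *
ld=lambda n:(lambda d:wcam(dict(tcp_pos=d['p'],tcp_rot=d['q'])))(np.load(n+'.npz'))
T2=ld('w2'); T1=ld('w1'); pl0=np.load('pl.npy'); pa0=np.load('pa.npy')
t=np.linspace(0,2*np.pi,361)
rc=lambda r,y:np.c_[r*np.cos(t),0*t+y,100+r*np.sin(t)]
def env(curves,vs,sgn):
    E=np.array([c[np.argmax(sgn*c[:,0])] for c in curves]); o=np.argsort(E[:,1]); return np.interp(vs,E[o,1],E[o,0])
def rl(p):
    W=[proj(armpts(p,rc(17,y)),'wrist',T2) for y in np.linspace(-26,26,15)]
    F=lambda y:proj(armpts(p,rc(32,y)),'wrist',T2)
    vs=np.array([168,176,184,192,208.]); e=env(W,vs,1)-np.array([270.7,270.5,269.8,269.3,267.5])
    e2=env(W,vs,-1)-np.array([238.7,238,237.7,237.5,236.7])
    U=np.vstack([F(26),F(40)]); D=np.vstack([F(-26),F(-40)])
    return np.r_[e*.6,e2*.3,U[:,0].max()-288,U[:,0].min()-218,D[:,0].max()-283,D[:,0].min()-217.5,F(-40)[:,1].max()-370/1.56,F(26)[:,1].max()-256/1.56]
b=least_squares(rl,pl0,x_scale=[1,1,.02],loss='soft_l1'); print('lane',b.x.round(3),rl(b.x).round(1))
np.save('pl2.npy',b.x)
ax=lambda p,z:proj(armpts(p,sh(np.zeros_like(z),np.zeros_like(z),z)),'wrist',T1)
zz=np.linspace(0,118,60)
def ra(p):
    # shaft edges by rows (centre of row section), disc, tip
    L=ax(p,zz); o=np.argsort(L[:,1])
    rows=np.array([146,152,188,194.,206]); 
    ed=[]
    for r_,ref in((1,[257.5,None]),):pass
    C=[proj(armpts(p,sh(11*np.cos(t),11*np.sin(t),z)),'wrist',T1) for z in np.linspace(20,100,30)]
    R_=env(C,np.array([182.,188,194,200]),1)-np.array([272.5,275.5,277.5,279.5])
    D=proj(armpts(p,sh(24*np.cos(t),24*np.sin(t),0)),'wrist',T1)
    tip=proj(armpts(p,sh(4.5*np.cos(t),4.5*np.sin(t),118)),'wrist',T1)
    tt=proj(armpts(p,sh(11*np.cos(t),11*np.sin(t),102)),'wrist',T1)
    return np.r_[R_*.6,(D[:,0].min()-395/1.56-.3),(D[:,1].min()-322/1.56),tip[:,1].min()-199/1.56,tt[:,0].max()-258.5,tt[:,0].min()-355.5/1.56]
b=least_squares(ra,pa0,x_scale=[1,1,.02],loss='soft_l1'); print('arm0',pa0.round(3),ra(pa0).round(1)); print('arm',b.x.round(3),ra(b.x).round(1))
```

```text
lane [ 5.38295e+02  2.14109e+02 -2.37000e-01] [ 0.1 -0.1  0.1  0.1  0.6 -1.5 -1.3 -1.3 -1.3 -1.1  1.3 -0.7  1.1 -0.3
  0.2 -0.1]
arm0 [ 551.057 -303.87     1.719] [-0.8 -1.3 -1.1 -0.9 -0.9 -1.1 -0.6 -1.9  0.6]
arm [ 552.116 -304.562    1.72 ] [-0.2 -0.6 -0.4 -0.2  0.3 -0.6  0.1 -0.4  2.1]
```

>>> step_arm([
  [[0.048,-0.0043,0.0026,0,1.7],[0.048,0,0,0.03,0],[0.048,0,0,0.035,0],[0.048,0,0,0.03,0],[0.048,0,0,0.01,0],[0.048,0,0,0,0],[0.048,0,0,0,0]],
])

```text
time_s: 3.7
tcp_pos: [538.3, 210.3, 144.0]
tcp_rot: [0.0, 0.784, 0.62, 0.0]
force: [0.5, -0.1, 0.4]
gripper_width: 0.562
grip_force: 0.0
```

Run:
```python
from h import *
s=snap('w3'); p=np.load('pl2.npy'); go(p[:2]-4*np.array([.229,.973]),101,s)
T=wcam(s); o=cv2.imread('pics/w3.png'); o=cv2.resize(o,None,fx=1.56,fy=1.56)
for y in(-40,-26,26,40): cv2.polylines(o,[np.round(((proj(armpts(p,rc(32,y)),'wrist',T)+.5)*1.56-.5)*8).astype(np.int32)],True,(0,0,255),1,cv2.LINE_AA,3)
cv2.imwrite('pics/w3b.png',o)
```

```text
3.7 [538.3 210.3 144. ] yaw 1.3385 F [ 0.5 -0.1  0.4] w 0.562 gf 0.0 zaxis [ 0. -0. -1.]
shift mm [-0.3 -0.9 43. ]
```

View pics/w3b.png

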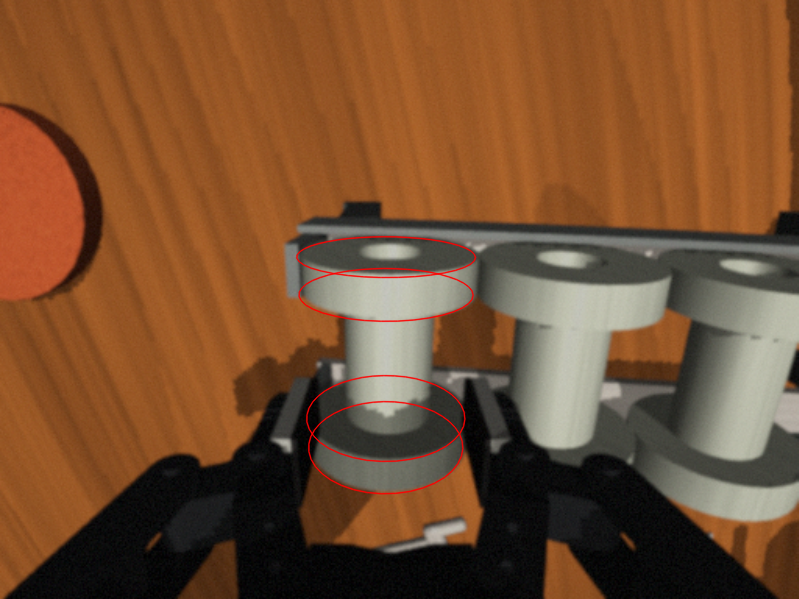

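The overlay fits tightly and the fingers straddle the waist at (387,420). I'll descend, grip, and lift.

>>> step_arm([
  [[0.048,0,0,0.015,0],[0.048,0,0,0.015,0],[0.048,0,0,0.013,0],[0.048,0,0,0,0],[0.02,0,0,0,0],[0.02,0,0,0,0],[0.02,0,0,0,0],[0.02,0,0,0,0]],
], grip_force=40)

```text
time_s: 4.42
tcp_pos: [538.0, 211.3, 101.3]
tcp_rot: [0.0, 0.784, 0.621, 0.001]
force: [-2.0, 0.3, 4.9]
gripper_width: 0.385
grip_force: 40.6
```

>>> step_arm([
  [[0.02,0,0,-0.01,0],[0.02,0,0,-0.02,0],[0.02,0,0,-0.03,0],[0.02,0,0,-0.03,0],[0.02,0,0,-0.03,0],[0.02,0,0,-0.03,0],[0.02,0,0,0,0],[0.02,0,0,0,0],[0.02,0,0,0,0]],
])

```text
time_s: 5.17
tcp_pos: [537.0, 210.5, 249.7]
tcp_rot: [-0.0, 0.784, 0.621, -0.001]
force: [-0.6, -1.0, -4.1]
gripper_width: 0.382
grip_force: 41.0
```

>>> step_arm([
  [[0.02,-0.02,0.005,0,0],[0.02,-0.0384,0.0097,0,0],[0.02,-0.0384,0.0097,0,0],[0.02,-0.0384,0.0097,0,0],[0.02,-0.0384,0.0097,0,0],[0.02,-0.0384,0.0097,0,0],[0.02,-0.0384,0.0097,0,0],[0.02,-0.0384,0.0097,0,0],[0.02,-0.0384,0.0097,0,0],[0.02,-0.0384,0.0097,0,0],[0.02,-0.0384,0.0097,0,0],[0.02,-0.0384,0.0097,0,0]],
])

```text
time_s: 6.17
tcp_pos: [543.9, -246.8, 248.3]
tcp_rot: [-0.002, 0.784, 0.621, -0.001]
force: [1.8, -0.5, -2.7]
gripper_width: 0.384
grip_force: 41.0
```

>>> step_arm([
  [[0.02,-0.018,0.0046,0,0],[0.02,0,0,0,-5.5],[0.02,0,0,0,-5.5],[0.02,0,0,0,-5.5],[0.02,0,0,0,-5.3],[0.02,0,0,0,0],[0.02,0,0,0,0]],
])

```text
time_s: 6.75
tcp_pos: [544.9, -263.6, 248.7]
tcp_rot: [-0.001, 0.653, 0.757, -0.0]
force: [-0.7, -0.5, -2.6]
gripper_width: 0.388
grip_force: 41.0
```

Run:
```python
from h import *
s=snap('w4'); save('scene','s4.png'); save('top','t4.png'); go([545.9,-263.4],205,s); print(s['joint_pos'])
w=cv2.imread('pics/w4.png'); sc=cv2.imread('pics/s4.png'); tp=cv2.imread('pics/t4.png')
f=lambda im,x,y,w_,h_:cv2.resize(im[y:y+h_,x:x+w_],(400,300),interpolation=cv2.INTER_CUBIC)
cv2.imwrite('pics/c4.png',np.vstack([np.hstack([f(w,90,60,400//1,300),f(sc,120,140,160,120)]),np.hstack([f(sc,295,170,80,60),f(tp,175,60,160,120)])]))
```

```text
6.75 [ 544.9 -263.6  248.7] yaw 1.7184 F [-0.7 -0.5 -2.6] w 0.388 gf 40.963128176517785 zaxis [-0.003  0.001 -1.   ]
shift mm [-0.   1.1 43.7]
[ 0.65972238  0.49214131 -0.39016518  1.64159519  0.20785623  1.05209178
  0.35489628]
```

View pics/c4.png

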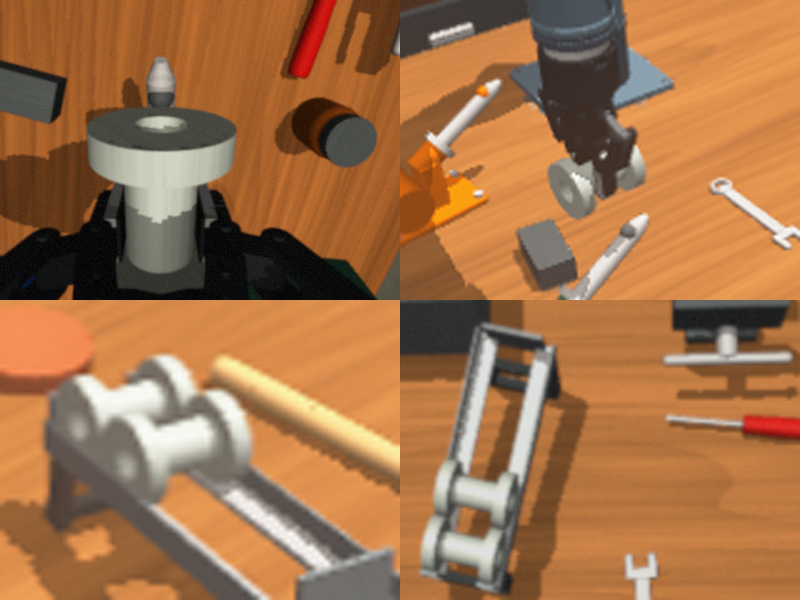

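The roller is held square in the grip, the shaft tip is just ahead of its bore at crop (160,80), and the other two rollers have rolled down to the stop. I'll fit how the roller sits in the tool from the flange outline.

```bash
cat >> h.py <<'E'
M=np.linalg.inv(CI['wrist']['mount'])
tt=np.linspace(0,2*np.pi,181)
def rt(p,r,a):  # roller in tool frame: p=(dx,dy,dz,tilt) ; a along bore
    c,s=np.cos(p[3]),np.sin(p[3]); X=np.c_[0*tt+a,r*np.cos(tt),r*np.sin(tt)]
    return np.c_[c*X[:,0]+s*X[:,2],X[:,1],-s*X[:,0]+c*X[:,2]]+np.r_[p[0],p[1],p[2]]  # +tilt lifts +x end (tool z is down)
def ext(p):
    o=proj(rt(p,32,40),'wrist',M); i=proj(rt(p,32,26),'wrist',M); b=proj(rt(p,12,40),'wrist',M)
    return np.r_[o[:,0].min(),o[:,0].max(),o[:,1].min(),o[:,1].max(),i[:,1].max(),b[:,0].min(),b[:,0].max(),b[:,1].min()]
E
python3 - <<'E'
from h import *
m=np.r_[178,326,167,213,247,225,277.5,176]-.5
b=least_squares(lambda p:ext(p)-m,[3,0,1,0]); print(b.x.round(3),b.fun.round(1)); print(ext([3,0,1.3,0]).round(1))
E
```

```text
[2.508 1.442 5.221 0.012] [ 0.2 -0.9 -0.6 -0.8  0.8 -0.4  1.2  0.6]
[172.2 323.2 167.2 213.1 250.1 220.  275.6 177.4]
```

>>> step_arm([
  [[0.02,0.0005,-0.0004,0.02,0],[0.02,0,0,0.02,0],[0.02,0,0,0.012,0],[0.02,0,0,0,0],[0.02,0,0,0,0]],
], grip_force=20)

```text
time_s: 7.32
tcp_pos: [545.1, -263.2, 198.0]
tcp_rot: [-0.001, 0.652, 0.758, -0.0]
force: [-1.1, -0.9, -2.6]
gripper_width: 0.386
grip_force: 41.0
```

>>> step_arm([
  [[0.02,0,0,0.003,0],[0.02,0,0,0.003,0],[0.02,0,0,0.003,0],[0.02,0,0,0,0]],
])

```text
time_s: 7.65
tcp_pos: [546.1, -263.7, 190.0]
tcp_rot: [0.001, 0.652, 0.758, 0.0]
force: [-0.4, -0.1, 1.7]
gripper_width: 0.386
grip_force: 41.4
```

>>> step_arm([
  [[0.025,0,0,0,0],[0.025,0,0,0.001,0],[0.025,0,0,0.001,0]],
], grip_force=20)

```text
time_s: 7.9
tcp_pos: [546.2, -264.2, 188.6]
tcp_rot: [0.001, 0.652, 0.758, 0.0]
force: [-0.9, -1.8, 8.2]
gripper_width: 0.389
grip_force: 42.1
```

>>> step_arm([
  [[0.025,0,0,0.002,0],[0.025,0,0,0.002,0],[0.025,0,0,0,0]],
])

```text
time_s: 8.15
tcp_pos: [546.8, -265.9, 185.2]
tcp_rot: [0.003, 0.653, 0.758, -0.0]
force: [0.4, -3.8, 7.8]
gripper_width: 0.384
grip_force: 42.3
```

>>> step_arm([
  [[0.025,0,0,0.002,0],[0.025,0,0,0.002,0],[0.025,0,0,0.002,0],[0.025,0,0,0,0]],
])

```text
time_s: 8.48
tcp_pos: [547.3, -267.7, 179.8]
tcp_rot: [0.004, 0.653, 0.757, -0.0]
force: [2.1, -8.0, 8.2]
gripper_width: 0.382
grip_force: 43.2
```

Run:
```python
from h import *
s=snap('w5')
for tl in (0,.1,.2,.3,.4,.49): print(tl,ext([2.6,1.4,1.3,tl]).round())
im=cv2.imread('pics/w5.png'); h=cv2.cvtColor(cv2.GaussianBlur(im,(3,3),0),cv2.COLOR_BGR2HSV)
for v in range(40,300,8):
    m=(h[v,120:400,1]<75); r=np.flatnonzero(np.diff(np.r_[0,m,0]))+120
    print(v,[(int(a),int(b)-1,int(h[v,(a+b)//2,2])) for a,b in zip(r[::2],r[1::2]) if b-a>8],end=' | ')
```

```text
8.4833 [ 547.3 -267.7  179.8] yaw 1.7185 F [ 2.1 -8.   8.2] w 0.382 gf 43.244524262845516 zaxis [ 0.006 -0.006 -1.   ]
0 [176. 326. 168. 214. 251. 223. 279. 178.]
0.1 [174. 329. 164. 228. 263. 223. 280. 179.]
0.2 [172. 331. 161. 244. 275. 222. 280. 180.]
0.3 [170. 333. 159. 260. 287. 221. 281. 182.]
0.4 [168. 335. 158. 276. 299. 220. 282. 186.]
0.49 [166. 336. 158. 292. 309. 220. 283. 190.]
40 [] | 48 [] | 56 [] | 64 [] | 72 [] | 80 [] | 88 [] | 96 [] | 104 [] | 112 [] | 120 [(239, 252, 140)] | 128 [(236, 256, 172)] | 136 [(232, 260, 199)] | 144 [(120, 130, 28), (228, 264, 199)] | 152 [(120, 129, 20), (227, 266, 196)] | 160 [(120, 128, 19), (227, 265, 166)] | 168 [(206, 293, 101)] | 176 [(189, 310, 102)] | 184 [(179, 320, 189)] | 192 [(174, 326, 189)] | 200 [(171, 329, 154)] | 208 [(170, 329, 115)] | 216 [(172, 328, 100)] | 224 [(173, 326, 102)] | 232 [(174, 325, 104)] | 240 [(176, 323, 102)] | 248 [(179, 320, 140)] | 256 [(186, 314, 191)] | 264 [(187, 313, 191)] | 272 [(188, 316, 188)] | 280 [(190, 319, 146)] | 288 [(173, 193, 16), (196, 210, 30), (215, 327, 99)] | 296 [(121, 141, 12), (159, 170, 11), (172, 191, 10), (193, 201, 8), (203, 212, 20), (214, 286, 116), (288, 299, 16), (301, 316, 10), (318, 338, 11), (352, 379, 14)] |
```

The roller is pivoting: the end-face ellipse has grown to a tilt of about 0.27 rad, at a steady 8 N. I'll continue down until the second flange lands.

>>> step_arm([
  [[0.025,0.002,0,0.002,0],[0.025,0.002,0,0.002,0],[0.025,0.001,0,0.002,0],[0.025,0,0,0,0]],
])

```text
time_s: 8.87
tcp_pos: [547.4, -262.1, 174.1]
tcp_rot: [0.005, 0.653, 0.757, 0.0]
force: [3.1, -7.6, 9.3]
gripper_width: 0.381
grip_force: 45.1
```

>>> step_arm([
  [[0.025,0.001,0,0.002,0],[0.025,0,0,0.001,0],[0.025,0,0,0,0]],
])

```text
time_s: 9.12
tcp_pos: [547.6, -262.6, 171.5]
tcp_rot: [0.006, 0.653, 0.757, -0.0]
force: [2.9, -10.2, 10.2]
gripper_width: 0.386
grip_force: 46.0
```

```bash
cat > m.py <<'E'
from h import *
import sys
s=snap(sys.argv[1])
im=cv2.imread(f'pics/{sys.argv[1]}.png'); h=cv2.cvtColor(cv2.GaussianBlur(im,(3,3),0),cv2.COLOR_BGR2HSV)
for v in range(140,300,4):
    m=(h[v,120:400,1]<75); r=np.flatnonzero(np.diff(np.r_[0,m,0]))+120
    L=[(int(a),int(b)-1) for a,b in zip(r[::2],r[1::2]) if b-a>8]
    if len(L)<4: print(v,L,h[v,[200,215,252,290],2],end=' | ')
E
python3 m.py w6
```

```text
9.1167 [ 547.6 -262.6  171.5] yaw 1.7178 F [  2.9 -10.2  10.2] w 0.386 gf 46.01842179894447 zaxis [ 0.009 -0.008 -1.   ]
140 [(233, 254)] [158 147 143 153] | 144 [(232, 256)] [156 146 157 154] | 148 [(230, 258)] [156 146 161 154] | 152 [(228, 260)] [120 142 173 154] | 156 [(226, 262)] [ 92 115 176 154] | 160 [(224, 264)] [ 92  80 137 160] | 164 [(220, 278)] [ 88  89 126 162] | 168 [(208, 290)] [ 88 123 121 134] | 172 [(200, 299)] [108 126 124 126] | 176 [(194, 305)] [124 127 127 123] | 180 [(188, 311)] [124 128 128 125] | 184 [(184, 315)] [124 128 126 127] | 188 [(180, 319)] [125 124 127 122] | 192 [(177, 323)] [125 123 158 123] | 196 [(174, 326)] [127 124 162 128] | 200 [(172, 328)] [127 124 161 125] | 204 [(170, 330)] [128 125 161 120] | 208 [(168, 332)] [127 128 161 125] | 212 [(166, 333)] [128 127 161 127] | 216 [(166, 334)] [125 126 155 126] | 220 [(165, 335)] [122 130 102 127] | 224 [(165, 335)] [126 129 102 126] | 228 [(165, 335)] [126 127 101 125] | 232 [(165, 334)] [123 127 100 123] | 236 [(166, 334)] [123 125 101 122] | 240 [(167, 333)] [121 124 123 124] | 244 [(168, 331)] [123 125 125 127] | 248 [(170, 330)] [127 126 125 123] | 252 [(171, 329)] [128 123 125 126] | 256 [(172, 327)] [128 122 127 127] | 260 [(174, 326)] [126 121 125 127] | 264 [(175, 325)] [126 123 128 127] | 268 [(177, 323)] [126 125 128 128] | 272 [(179, 321)] [126 127 126 125] | 276 [(181, 319)] [126 126 127 122] | 280 [(182, 319)] [137 125 129 124] | 284 [(177, 317)] [137 130 125 149] | 288 [(173, 327)] [117 152 121 156] | 292 [(180, 326)] [ 93 148 155 154] |
```

Run:
```python
from h import *
m=np.r_[165,335.5,161.5,290.5]
im=cv2.imread('pics/w6.png'); print('col252',[(v,int(im[v,252].mean())) for v in range(156,320,4)])
e=lambda p:ext(p)[[0,1,2,3]]
b=least_squares(lambda q:e([2.6,q[0],q[1],q[2]])-m,[1.4,2,.45]); print(b.x.round(3),b.fun.round(1)); print(ext([2.6,*b.x]).round(0))
```

```text
col252 [(156, 169), (160, 127), (164, 123), (168, 116), (172, 120), (176, 122), (180, 124), (184, 119), (188, 122), (192, 153), (196, 155), (200, 152), (204, 156), (208, 154), (212, 155), (216, 150), (220, 98), (224, 100), (228, 97), (232, 97), (236, 97), (240, 119), (244, 119), (248, 122), (252, 120), (256, 121), (260, 121), (264, 125), (268, 121), (272, 122), (276, 122), (280, 125), (284, 118), (288, 114), (292, 150), (296, 155), (300, 155), (304, 151), (308, 130), (312, 100), (316, 91)]
[ 1.063 -1.622  0.448] [-1.1  1.1 -2.4 -0.3]
[164. 337. 159. 290. 310. 218. 282. 190.]
```

>>> step_arm([
  [[0.025,-0.0005,-0.001,0.002,0],[0.025,0,0,0.0015,0],[0.025,0,0,0,0],[0.025,0,0,0,0]],
])

```text
time_s: 9.5
tcp_pos: [547.5, -263.1, 169.8]
tcp_rot: [0.007, 0.653, 0.757, 0.0]
force: [0.0, -9.0, 20.9]
gripper_width: 0.382
grip_force: 47.8
```

The force rose to 21 N, so the second flange has landed and the roller now lies parallel on the shaft. I'll lift off, move out beyond the tip, and check.

>>> step_arm([
  [[0.025,0,0,-0.015,0],[0.025,0,0,-0.015,0],[0.025,0,0,-0.015,0],[0.025,0.02,0,0,0],[0.025,0.025,0,0,0],[0.025,0.03,0,0,0],[0.025,0.026,0,0,0],[0.025,0,0,0.01,0],[0.025,0,0,0,0],[0.025,0,0,0,0]],
])

```text
time_s: 10.33
tcp_pos: [527.7, -158.6, 199.2]
tcp_rot: [-0.001, 0.652, 0.758, -0.001]
force: [0.5, -0.6, -3.2]
gripper_width: 0.383
grip_force: 44.9
```

Run:
```python
from h import *
s=snap('w7'); go([528.7,-158.0],177.8,s)
im=cv2.imread('pics/w7.png'); h=cv2.cvtColor(cv2.GaussianBlur(im,(3,3),0),cv2.COLOR_BGR2HSV)
print('col252',[(v,int(im[v,252].mean())) for v in range(150,320,4)])
for v in (204,216,224,232): 
    r=np.flatnonzero(h[v,120:400,1]<75)+120; print(v,r.min(),r.max())
```

```text
10.3333 [ 527.7 -158.6  199.2] yaw 1.7212 F [ 0.5 -0.6 -3.2] w 0.383 gf 44.887607507407665 zaxis [-0.002 -0.    -1.   ]
shift mm [ 0.4  1.1 21.4]
col252 [(150, 95), (154, 89), (158, 94), (162, 128), (166, 124), (170, 115), (174, 128), (178, 125), (182, 126), (186, 122), (190, 125), (194, 157), (198, 154), (202, 153), (206, 158), (210, 157), (214, 154), (218, 140), (222, 99), (226, 96), (230, 91), (234, 99), (238, 99), (242, 121), (246, 125), (250, 124), (254, 123), (258, 123), (262, 128), (266, 130), (270, 129), (274, 128), (278, 129), (282, 127), (286, 127), (290, 116), (294, 151), (298, 159), (302, 155), (306, 132), (310, 96), (314, 95), (318, 94)]
204 170 330
216 166 334
224 165 335
232 120 335
```

>>> step_arm([
  [[0.025,0.0005,0.001,0.011,0],[0.025,0,0,0.0105,0],[0.025,0,0,0,0],[0.025,0,0,0,0]],
])

```text
time_s: 10.72
tcp_pos: [528.5, -157.8, 177.0]
tcp_rot: [-0.001, 0.652, 0.758, -0.001]
force: [0.5, 0.5, -2.8]
gripper_width: 0.387
grip_force: 44.9
```

Run:
```python
from h import *
s=snap('w8'); sc=save('scene','s8.png')[:,:,::-1]; tp=save('top','t8.png')[:,:,::-1]
pa=np.array([550.7,-304.2,1.72])
def crop(im,c,x,y,w=80,h=120,k=5):
    o=cv2.resize(np.ascontiguousarray(im[y:y+h,x:x+w]),(w*k,h*k),interpolation=cv2.INTER_CUBIC)
    for r,z in((32,210-40),(32,130),(12,130),(12,210),(4.5,118),(24,0)):
        q=(proj(armpts(pa,circ(r,z if z<200 else 210)),c)-[x,y]+.5)*k-.5
        cv2.polylines(o,[np.round(q*8).astype(np.int32)],True,(0,0,255) if r!=32 else (255,0,0),1,cv2.LINE_AA,3)
    return o
pc=armpts(pa,circ(0,150)).mean(0); a=proj(pc,'top')[0]; b=proj(pc,'scene')[0]; print(a,b)
cv2.imwrite('pics/c8.png',np.hstack([crop(tp,'top',int(a[0])-25,int(a[1])-60),crop(sc,'scene',int(b[0])-50,int(b[1])-50)]))
```

```text
10.7167 [ 528.5 -157.8  177. ] yaw 1.7206 F [ 0.5  0.5 -2.8] w 0.387 gf 44.888597913086414 zaxis [-0.002  0.001 -1.   ]
[343.99674839 153.93182898] [224.61299488 217.27115615]
```

View pics/c8.png

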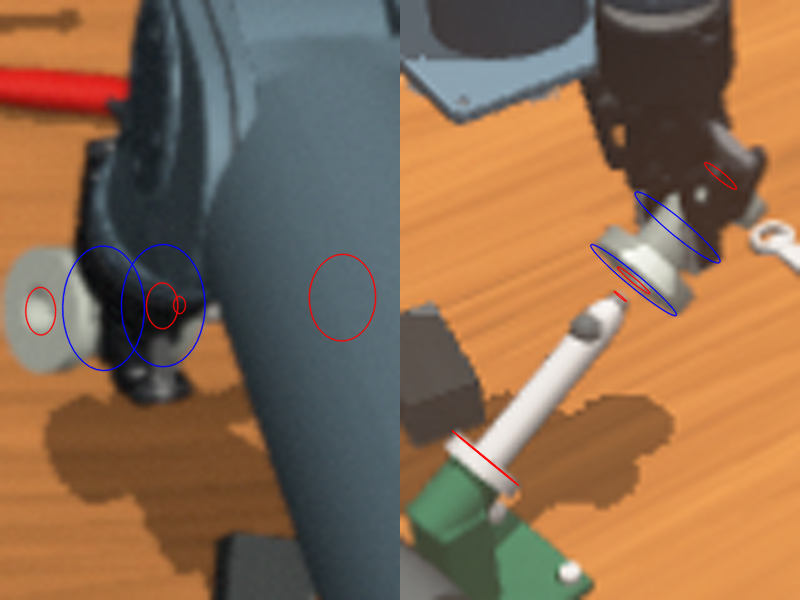

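The top and scene overlays agree: the roller is in line with the shaft, and the tip at (620,297) faces the bore about 12 mm away. I'll start inserting along the shaft.

>>> step_arm([
  [[0.025,-0.0035,0,0.0011,0],[0.025,-0.0035,0,0.0019,0],[0.025,-0.0035,0,0.0019,0],[0.025,-0.0035,0,0.0019,0],[0.025,0,0,0,0]],
])

```text
time_s: 11.28
tcp_pos: [531.1, -172.7, 171.0]
tcp_rot: [-0.0, 0.653, 0.758, -0.0]
force: [0.2, -0.6, -3.3]
gripper_width: 0.387
grip_force: 44.9
```

>>> step_arm([
  [[0.025,-0.0035,0,0.0019,0],[0.025,-0.0035,0,0.0019,0],[0.025,0,0,0,0]],
])

```text
time_s: 11.53
tcp_pos: [532.3, -179.3, 167.3]
tcp_rot: [-0.0, 0.652, 0.758, -0.0]
force: [0.2, -0.6, -3.4]
gripper_width: 0.386
grip_force: 44.9
```

>>> step_arm([
  [[0.025,-0.0026,0,0.0017,0],[0.025,-0.0026,0,0.0017,0],[0.025,0,0,0,0]],
])

```text
time_s: 11.78
tcp_pos: [533.1, -184.1, 163.9]
tcp_rot: [-0.0, 0.652, 0.758, -0.0]
force: [0.4, -0.3, -3.1]
gripper_width: 0.388
grip_force: 44.9
```

>>> step_arm([
  [[0.025,-0.0026,0,0.0014,0],[0.025,-0.0026,0,0.0014,0],[0.025,0,0,0,0]],
])

```text
time_s: 12.03
tcp_pos: [534.3, -189.0, 161.6]
tcp_rot: [0.0, 0.652, 0.758, 0.0]
force: [-0.4, -0.0, -0.8]
gripper_width: 0.386
grip_force: 45.0
```

The roller is threaded over the taper and just meeting the ball. I'll push on.

>>> step_arm([
  [[0.025,-0.0027,0,0.0014,0],[0.025,-0.0027,0,0.0014,0],[0.025,-0.0027,0,0.0014,0],[0.025,0,0,0,0]],
])

```text
time_s: 12.37
tcp_pos: [535.3, -196.8, 157.6]
tcp_rot: [0.0, 0.652, 0.758, -0.0]
force: [-1.2, 0.3, 1.2]
gripper_width: 0.385
grip_force: 45.2
```

>>> step_arm([
  [[0.025,-0.0027,0,0.0014,0],[0.025,-0.0027,0,0.0014,0],[0.025,-0.0027,0,0.0014,0],[0.025,0,0,0,0]],
])

```text
time_s: 12.7
tcp_pos: [536.6, -205.5, 153.1]
tcp_rot: [0.0, 0.652, 0.758, -0.0]
force: [-1.9, 0.7, 0.8]
gripper_width: 0.385
grip_force: 45.3
```

Run:
```python
from h import *
s=snap('w9'); save('scene','s9.png')
im=cv2.imread('pics/w9.png'); h=cv2.cvtColor(cv2.GaussianBlur(im,(3,3),0),cv2.COLOR_BGR2HSV)
print('col252',[(v,int(im[v,252].mean())) for v in range(150,320,4)])
for v in (204,216,224,232): 
    r=np.flatnonzero(h[v,120:400,1]<75)+120; print(v,r.min(),r.max())
# scene: ball visible? expected pixel of ball & roller centre
pa=np.array([550.7,-304.2,1.72]); sc=cv2.imread('pics/s9.png'); s0=cv2.imread('pics/s0.png')
for z in (20,50,65,75,85,90,100,110,118):
    q=proj(armpts(pa,sh(np.array([-6.]),np.array([0.]),np.array([float(z)]))),'scene')[0]; u,v=np.round(q).astype(int); print(z,(u,v),s0[v,u],sc[v,u])
```

```text
12.7 [ 536.6 -205.5  153.1] yaw 1.7206 F [-1.9  0.7  0.8] w 0.385 gf 45.25993701070547 zaxis [ 0.    -0.001 -1.   ]
col252 [(150, 86), (154, 86), (158, 89), (162, 124), (166, 118), (170, 117), (174, 122), (178, 121), (182, 125), (186, 119), (190, 130), (194, 154), (198, 154), (202, 154), (206, 150), (210, 155), (214, 155), (218, 153), (222, 96), (226, 96), (230, 93), (234, 94), (238, 103), (242, 119), (246, 118), (250, 115), (254, 117), (258, 123), (262, 128), (266, 122), (270, 124), (274, 121), (278, 117), (282, 124), (286, 116), (290, 117), (294, 151), (298, 155), (302, 150), (306, 127), (310, 91), (314, 95), (318, 96)]
204 170 330
216 120 334
224 120 335
232 120 335
20 (np.int64(194), np.int64(252)) [225 230 235] [228 233 237]
50 (np.int64(201), np.int64(243)) [223 228 234] [227 231 236]
65 (np.int64(205), np.int64(239)) [226 231 237] [162 168 176]
75 (np.int64(207), np.int64(236)) [225 229 235] [156 161 170]
85 (np.int64(209), np.int64(234)) [ 99 106 115] [229 238 236]
90 (np.int64(210), np.int64(232)) [109 114 120] [232 240 239]
100 (np.int64(213), np.int64(230)) [190 196 204] [162 174 175]
110 (np.int64(215), np.int64(227)) [228 232 239] [167 179 179]
118 (np.int64(217), np.int64(225)) [145 181 225] [151 161 164]
```

The roller sits unchanged in the tool and its inner end now covers the ball position, so it is threaded. I'll slide it on.

>>> step_arm([
  [[0.025,-0.0044,0,0.0024,0],[0.025,-0.0044,0,0.0024,0],[0.025,-0.0044,0,0.0024,0],[0.025,-0.0044,0,0.0024,0],[0.025,-0.0044,0,0.0024,0],[0.025,-0.0044,0,0.0024,0],[0.025,0,0,0,0]],
])

```text
time_s: 13.38
tcp_pos: [540.7, -233.1, 138.9]
tcp_rot: [0.001, 0.653, 0.758, -0.001]
force: [-1.0, -4.4, 2.5]
gripper_width: 0.384
grip_force: 45.6
```

>>> step_arm([
  [[0.025,-0.0044,0,0.0023,0],[0.025,-0.0044,0,0.0023,0],[0.025,-0.0044,0,0.0023,0],[0.025,-0.0044,0,0.0023,0],[0.025,-0.0044,0,0.0023,0],[0.025,0,0,0,0]],
])

```text
time_s: 13.88
tcp_pos: [544.1, -255.2, 127.5]
tcp_rot: [0.001, 0.653, 0.758, -0.001]
force: [-1.7, -5.6, 3.6]
gripper_width: 0.388
grip_force: 45.8
```

>>> step_arm([
  [[0.025,-0.0045,0,0.0021,0],[0.025,-0.0045,0,0.0021,0],[0.025,-0.0035,0,0.0017,0],[0.025,0,0,0,0]],
])

```text
time_s: 14.22
tcp_pos: [545.8, -267.4, 121.0]
tcp_rot: [0.001, 0.653, 0.758, -0.0]
force: [2.2, -7.1, -2.2]
gripper_width: 0.388
grip_force: 45.3
```

>>> step_arm([
  [[0.025,-0.0018,0,0.0009,0],[0.025,-0.0018,0,0.0009,0],[0.025,-0.0018,0,0.0009,0],[0.025,0,0,0,0]],
])

```text
time_s: 14.55
tcp_pos: [546.0, -270.3, 117.8]
tcp_rot: [-0.0, 0.652, 0.758, -0.0]
force: [0.8, -3.8, -3.8]
gripper_width: 0.38
grip_force: 45.0
```

>>> step_arm([
  [[0.025,-0.0018,0,0.0009,0],[0.025,-0.0018,0,0.0009,0],[0.025,0,0,0,0]],
])

```text
time_s: 14.8
tcp_pos: [546.5, -271.4, 117.0]
tcp_rot: [-0.002, 0.651, 0.759, 0.0]
force: [-3.6, 2.9, 5.8]
gripper_width: 0.385
grip_force: 45.9
```

>>> step_arm([
  [[0.025,-0.0018,0,0.0009,0],[0.025,-0.0018,0,0.0009,0],[0.025,0,0,0,0]],
])

```text
time_s: 15.05
tcp_pos: [546.7, -271.5, 116.7]
tcp_rot: [-0.004, 0.651, 0.759, 0.001]
force: [-11.1, 13.5, 22.9]
gripper_width: 0.386
grip_force: 47.7
```

Run:
```python
from h import *
s=snap('w10'); sc=save('scene','s10.png')[:,:,::-1]
im=cv2.imread('pics/w10.png')
f=lambda im,x,y,w,h:cv2.resize(np.ascontiguousarray(im[y:y+h,x:x+w]),(400,600),interpolation=cv2.INTER_CUBIC)
cv2.imwrite('pics/c10.png',np.hstack([f(im,150,84,200,300),f(sc,165,185,80,120)]))
pa=np.array([550.7,-304.2,1.72])
for z in range(74,120,3):
    q=proj(armpts(pa,sh(np.array([-6.]),np.array([0.]),np.array([float(z)]))),'scene')[0]; u,v=np.round(q).astype(int); print(z,(int(u),int(v)),sc[v,u],end='|')
```

```text
15.05 [ 546.7 -271.5  116.7] yaw 1.7246 F [-11.1  13.5  22.9] w 0.386 gf 47.74733193218708 zaxis [-0.004  0.007 -1.   ]
74 (207, 237) [62 67 79]|77 (207, 236) [59 65 77]|80 (208, 235) [102 106 114]|83 (209, 234) [147 151 156]|86 (209, 233) [147 150 155]|89 (210, 233) [141 144 149]|92 (211, 232) [113 117 119]|95 (211, 231) [127 131 132]|98 (212, 230) [142 148 152]|101 (213, 229) [229 233 238]|104 (214, 229) [234 238 242]|107 (214, 228) [236 240 244]|110 (215, 227) [229 234 240]|113 (216, 226) [230 235 242]|116 (216, 225) [ 93 134 188]|119 (217, 225) [147 183 225]|
```

View pics/c10.png

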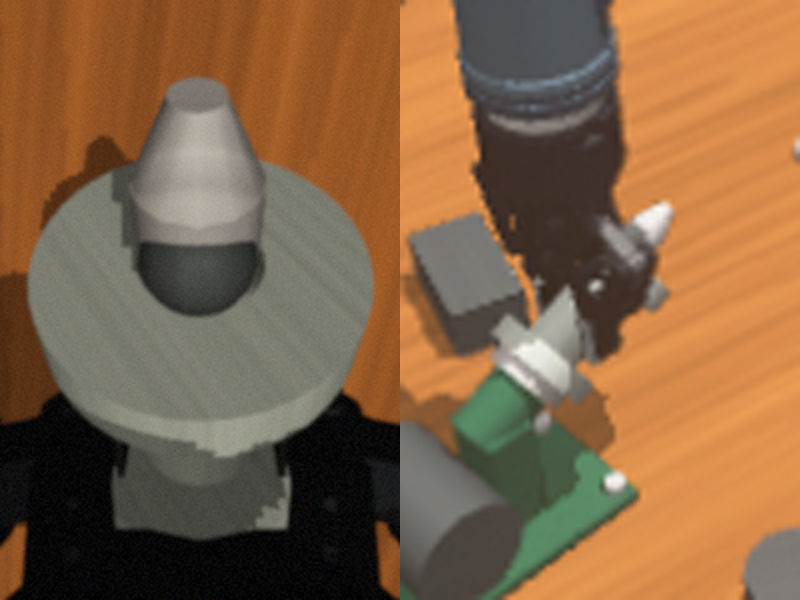

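The last view shows the roller home: the ball stands out in front of the outer flange at (197,280), and the inner flange sits against the shoulder. I'll unload, open, and rise.

>>> step_arm([
  [[0.025,0.0012,-0.001,-0.0012,0],[0.025,0.001,0,-0.001,0],[0.025,0,0,0,0]],
])

```text
time_s: 15.4
tcp_pos: [546.4, -271.6, 117.1]
tcp_rot: [-0.002, 0.651, 0.759, 0.001]
force: [-1.6, 7.2, 2.6]
gripper_width: 0.384
grip_force: 45.5
```

>>> step_arm([
  [[0.08,0,0,0,0],[0.08,0,0,0,0],[0.08,0,0,0,0],[0.08,0,0,0,0],[0.08,0,0,0,0],[0.08,0,0,0,0]],
])

```text
time_s: 15.9
tcp_pos: [546.1, -275.6, 117.2]
tcp_rot: [0.0, 0.652, 0.758, -0.0]
force: [0.7, -1.0, -0.0]
gripper_width: 0.938
grip_force: 0.0
```

>>> step_arm([
  [[0.08,0,0,-0.01,0],[0.08,0,0,-0.02,0],[0.08,0,0,-0.03,0],[0.08,0,0,-0.035,0],[0.08,0,0,-0.035,0],[0.08,0,0,0,0],[0.08,0,0,0,0],[0.08,0,0,0,0]],
])

```text
time_s: 16.57
tcp_pos: [545.9, -275.3, 247.4]
tcp_rot: [0.0, 0.652, 0.758, -0.0]
force: [0.5, -0.4, -0.1]
gripper_width: 0.936
grip_force: 0.0
```

Run:
```python
from h import *
s=snap('w11'); T=wcam(s); im=cv2.imread('pics/w11.png'); sc=save('scene','s11.png'); tp=save('top','t11.png')
pa=np.array([550.7,-304.2,1.72])
h=cv2.cvtColor(im,cv2.COLOR_BGR2HSV)
for z in range(60,120,4):
    u,v=np.round(proj(armpts(pa,sh(np.array([-13. if z<98 else -9.]),np.array([0.]),np.array([float(z)]))),'wrist',T)[0]).astype(int); print(z,(int(u),int(v)),im[v,u],end='|')
for z in (40,): 
    for r,zz in((32,80),(32,66),(32,14)):
        q=proj(armpts(pa,circ(r,zz)),'wrist',T); print('\n',zz,q.min(0).round(),q.max(0).round())
for v in range(120,330,10):
    r=np.flatnonzero((h[v,150:380,1]<60)&(h[v,150:380,2]>70))+150
    if len(r): print(v,r.min(),r.max(),end=' | ')
```

```text
16.5667 [ 545.9 -275.3  247.4] yaw 1.721 F [ 0.5 -0.4 -0.1] w 0.936 gf 0.0 zaxis [-0. -0. -1.]
60 (250, 176) [155 174 173]|64 (250, 172) [129 143 142]|68 (250, 168) [132 147 145]|72 (250, 164) [128 144 142]|76 (250, 160) [131 144 143]|80 (250, 156) [128 143 142]|84 (250, 152) [51 53 49]|88 (250, 148) [69 71 70]|92 (250, 143) [80 86 83]|96 (250, 139) [88 90 86]|100 (250, 131) [163 174 182]|104 (250, 126) [187 198 205]|108 (250, 121) [181 190 198]|112 (250, 116) [189 202 208]|116 (250, 111) [184 194 203]|
 80 [208. 122.] [291. 174.]

 66 [210. 136.] [289. 188.]

 14 [215. 178.] [284. 230.]
120 238 264 | 130 223 280 | 140 213 290 | 150 211 291 | 160 213 290 | 170 216 287 | 180 223 279 | 190 222 280 | 200 217 285 | 210 218 285 | 220 220 283 | 230 226 275 | 250 280 288 | 260 213 353 | 270 215 288 | 280 216 288 | 300 361 368 |
```

The roller stayed home and the ball is out at z = 84–97 mm, just past the flange. The gripper is clear, so I'm handing in.

```bash
python3 -c "
from rig import job_done; print(job_done())"
```

```text
the job is handed in; nothing more can be done
None
```

The front roller is on the green arm's shaft, home against the shoulder with the ball sprung back out in front, the other two have rolled down to the stop, and I handed the job in at about 17 s; the hand-in gave no verdict.

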